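# Measure the casting frame with the spring rule and lock the reading

### The arm

A 6-joint arm with a two-finger parallel gripper is mounted at the origin on the work surface. World frame = base frame: x ahead of the robot, y to its left, z up, the work surface at z = 0. Lengths are in m, angles in rad, forces in N, time in s.
With the tool pointing down it reaches from about 0.275 to 0.875 m from the base axis. Payload 12.5 kg.
Tool frame: the origin (TCP) lies on the centre line of the jaws, within the pads' length; the fingertips stand r.finger_overhang ahead of it and the grasp point (between the pads) lies 3 mm ahead of it (r.finger_overhang is the distance from the TCP to the fingertips, in m); z points along the fingers, y is the line along which they close (so a half turn about z gives the same grasp; the last joint's range is limited). The gripper opens to 85 mm and grips with 20 to 120 N. Pads are 22 mm wide; open, the fingers measure 114 mm over their backs; the gripper's body (76 mm by 85 mm) begins 54 mm behind the grasp point. The pads swing forward as they close: fully open they stand 13 mm farther back than shut.
Start: joints at [1.228, 0.351, 1.652, -0, 1.139, -0.085], TCP at [0.14, 0.532, 0.253] pointing down, gripper open.
Joint ranges: [-2.75, 2.75], [-0.79, 2.1], [0.01, 2.65], [-1.57, 4.71], [0.07, 3.14], [-2.87, 2.87]. Speed limits (rad/s): [2.22, 2.22, 2.79, 3.14, 3.14, 3.14].

### API

Orientations are given as a unit quaternion [x, y, z, w].
In Python, from cell import r, optics gives the robot as it stands. The module is installed in compiled form; this text tells all that it offers. Calls block until the motion is done:
- r.move_to(position, orientation): joint-space move of the TCP to a pose.
- r.move_linear(position, rot=None, vel=0.15): straight line of the TCP; rot=None keeps the orientation; vel is the mean speed in m/s.
- r.set_joints(angles): joint-space move.
- r.set_gripper(opening, squeeze=None): opening from 0.0 (shut) to 1.0 (fully open); squeeze is the grip in N (None keeps the last); returns when the fingers have stopped.
- r.sleep(seconds).
- r.inverse_kinematics(position, orientation): joint angles nearest the present ones, or None.
- optics.get_image(name): name is "scene" or "top" or "wrist"; returns a dict with "pixels" (384x512x3 uint8, red, green, blue), "depth" (384x512 float32, m along the optical axis (not along the pixel's ray), 0 where there is no reading), "fx", "fy", "cx", "cy" (pixels), "camera_from_world" (4x4, takes a point from world to camera coordinates); the wrist camera has in their place "mount" (4x4, takes a point from camera to tool coordinates, whose origin is the TCP and whose axes are the flange's). Camera axes: x right, y down, z forward; pixel columns grow to the right and rows downward; lengths in m; the calibration is good to about 2 mm. A picture is of the moment at which its call begins: read the wrist's pose just before it.
A pose or a line that the arm cannot do raises r.PlanningError and nothing moves.
- r.hand_in(): hands the job in; it is judged then, once.
Readings, each from a call of its own:
- r.current_t(): time.
- r.current_q(): joint angles.
- r.current_qvel(): joint speeds.
- r.current_effort(): joint torques, N m.
- r.current_tool_pos(): TCP position.
- r.current_ee_rot(): TCP orientation.
- r.current_contact_force(): force on the tool from outside, world axes, zero at the start.
- r.current_torque(): the same for the moment, N m.
- r.current_opening(): opening from 0.0 (shut) to 1.0 (fully open).
- r.current_finger_force(): force on a finger pad.
Only numpy, scipy, OpenCV 4.12 (cv2) and the standard library are available. Lean on these libraries where they do the work, as an engineer would, in place of code of your own. Each camera call takes 0.05 s, during which the arm holds its last target. There are 200 camera calls.

### The job

Measure the outside length of the blue casting frame with the yellow spring rule: hook the rule's end over the outside of the frame's tall back wall, near its middle, draw the case back against its spring, past the low front lip, and set it down flat and square on the counter with its front flush against the outside of that lip. Only then, with the case let go, press the red button fully down so that the reading stays locked. Be gentle: do not yank the hook or pull the blade hard against its end stop, do not ram the frame or the button, leave the back wall's setting as it is, and leave the other things where they are.

Things in the scene. Friction and masses are not known exactly. Their poses are not given: they have to be found in the camera images.
- rule: Yellow spring rule's case with black grip band, loose: a box 125 mm long (x) x 40 mm wide (y) x 60 mm high, about 0.47 kg in all. Origin: centre of its underside. Its +x points to the front, where the blade comes out. Grip it across its 40 mm width from above. The underside is rubber: standing on the counter, the spring alone does not slide it, so it must be brought up to the lip.
- blade: Stiff steel blade, 20 mm wide, 3 mm thick, sliding out of the case's front along the case's x; underside 47 mm above the case's. Its end bends down into a hook plate 24 mm wide, 4 mm thick, 34 mm deep. Origin: hook plate's inner face (towards the case), at the blade's underside; 50 mm ahead of the case front when retracted, 124 mm at the hard end stop. A spring pulls it in with 3 to 5 N.
- hook (a point): Middle of the lower edge of the hook plate's inner face (34 mm below the blade's underside; 13 mm above the counter when the case stands on it).
- rule_nose (a point): Middle of the lower edge of the case's front face (62.5 mm ahead of the case's origin, at its underside).
- lock: Red round lock button, 22 mm across, on the case's top near its front. Origin: its axis at the level of the case's top when up, 40 mm ahead of the case's origin. It slides straight down against about 10 N of friction until, after 4 mm, a brake shoe below it bites the blade and it goes no further; it stays where it is left.
- lock_top (a point): Centre of the button's top: 70 mm above the case's underside when up, 66 mm or a little less when fully down and locked.
- frame: Blue casting frame fixed to the counter: a 4 mm floor plate 160 mm long (x) x 110 mm wide (y), with a front lip and two side walls only 18 mm high and 8 mm thick, open at the back end. Origin: middle of the front lip's outer face, at counter level; its +x runs from the lip to the back wall.
- backwall: Aluminium back wall standing across the frame, 92 mm wide, 8 mm thick, its top 45 mm above the counter; its place along the frame differs each time and is clamped (it holds against the spring). Origin: middle of the top edge of its outer (far) face; that face lies 100 to 118 mm from the outer face of the front lip, along the frame's x.
- cast_a: White plaster dental cast on the counter, 55 x 60 x 24 mm; leave alone. Origin: centre of its underside.
- wax_blank: Red wax blank, 30 x 22 x 9 mm, lying on the frame's floor near a side; leave alone.
- puck: White plaster puck, 48 mm across, 30 mm high; leave alone.
- mixing_bowl: Green bowl, 90 mm across, 50 mm high; leave alone.
- powder_jar: Jar, 60 mm across, 85 mm high; leave alone.
- wax_knife: Spatula, 160 mm long, lying on the counter; leave alone.
- lab_brush: Brush, 170 mm long, lying on the counter; leave alone.
Things that resemble listed ones, but are neither listed nor needed, are in the scene too. Leave any green or orange look-alike of the rule alone.

How it is judged:
On the way, in this order (a step that is already met when the one before it is completed fails the run):
1. the hook holds the outside of the back wall and the blade is drawn out against its spring (hook face over 75 mm ahead of the case front) with the lock still off (x of hook in the frame of backwall between -0.003 and 0.003 m and z of hook in the frame of backwall below -0.004 m and y of hook in the frame of backwall between -0.035 and 0.035 m and z of lock_top in the frame of rule above 0.0685 m and contact force between blade and backwall above 1.5 N and x of hook in the frame of rule above 0.1375 m and height (world z) of rule above 0.01 m), for 0.1 s.
2. the case stands on the counter flush (1.5 mm) against the front lip, hook still on the back wall, let go, lock still off (x of hook in the frame of backwall between -0.003 and 0.003 m and z of hook in the frame of backwall below -0.015 m and y of hook in the frame of backwall between -0.035 and 0.035 m and x of rule_nose in the frame of frame between -0.0015 and 0.0015 m and y of rule_nose in the frame of frame between -0.03 and 0.03 m and height (world z) of rule below 0.004 m and angle between rule's own z axis and vertical below 0.06 rad and angle between the x axis of rule and the x axis of frame, either way round below 0.09 rad and z of lock_top in the frame of rule above 0.0685 m and contact force between the fingers and rule below 0.2 N), for 0.2 s.
At the end, for the whole second after the job is handed in: Hook on the outside of the back wall (within 3 mm of it, 15 mm or more below its top, 35 mm of its middle); case flat on the counter, square within 5 degrees, front within 1.5 mm of the lip's outside and 30 mm of its middle; button at least 3.8 mm down; all at rest (x of hook in the frame of backwall between -0.003 and 0.003 m and z of hook in the frame of backwall below -0.015 m and y of hook in the frame of backwall between -0.035 and 0.035 m and x of rule_nose in the frame of frame between -0.0015 and 0.0015 m and y of rule_nose in the frame of frame between -0.03 and 0.03 m and height (world z) of rule below 0.004 m and angle between rule's own z axis and vertical below 0.06 rad and angle between the x axis of rule and the x axis of frame, either way round below 0.09 rad and z of lock_top in the frame of rule below 0.0662 m and linear speed of each of rule, blade below 0.01 m/s); the robot touches nothing.
It fails at once if the hook or blade is strained against the back wall (over 15 N) (contact force between blade and backwall above 15 N).
It fails at once if the rule is rammed against the frame (over 25 N) (contact force between rule and frame above 25 N).
It fails at once if the button is pressed with more than 25 N (contact force between the fingers and lock above 25 N).
It fails at once if the back wall's setting is shifted by more than 2 mm (distance of backwall from where it was at the start of the episode above 0.002 m).
It fails at once if another thing is moved by more than 15 mm (distance of any of cast_a, wax_blank, puck, mixing_bowl, powder_jar, wax_knife, lab_brush from where it was at the start of the episode above 0.015 m).
It also fails if it takes over 58 s, if anything falls off the work surface, if the arm or the gripper's body presses on something with over 40 N, if the wrist force passes 120 N, or if a joint passes its speed limit or range.

## Working session

There is one attempt and no reset: what is moved stays moved. The work goes in short steps, each a Python script; the robot and the scene stay as the last script left them, time stands still between calls to the robot, and variables do not carry over. Pictures are saved under pics/ and viewed, at most 10 in all, crops included, and the job is handed in when it is done.

```bash
mkdir -p pics
cat > h.py <<'E'
import numpy as np, cv2
from cell import r, optics
def shot(n,f=None):
    d=optics.get_image(n)
    if f: cv2.imwrite('pics/'+f,d['pixels'][:,:,::-1])
    return d
def world(d,T=None):
    """depth -> world points HxWx3"""
    v,u=np.mgrid[0:384,0:512]; z=d['depth']
    P=np.stack([(u-d['cx'])/d['fx']*z,(v-d['cy'])/d['fy']*z,z,np.ones_like(z)],-1)
    M=np.linalg.inv(d['camera_from_world']) if T is None else T
    return (P@M.T)[...,:3]
E
python3 - <<'E'
from h import *
print(r.finger_overhang,r.current_t(),r.current_ee_rot())
a=shot('top'); b=shot('scene')
cv2.imwrite('pics/a.png',cv2.resize(a['pixels'][:,:,::-1],(800,600)))
cv2.imwrite('pics/b.png',cv2.resize(b['pixels'][:,:,::-1],(800,600)))
for d in (a,b): print(d['fx'],np.linalg.inv(d['camera_from_world']).round(3)[:3])
np.savez('top.npz',p=a['pixels'],w=world(a)); np.savez('scene.npz',p=b['pixels'],w=world(b))
E
```

```text
0.022 0.0 [ 1.28527900e-01  9.91705722e-01 -5.71074318e-04 -1.18630920e-04]
381.02673837339574 [[ 0.029 -0.996  0.079  0.484]
 [-0.999 -0.032 -0.031  0.015]
 [ 0.034 -0.078 -0.996  1.031]]
404.2978067662828 [[-0.319  0.523 -0.791  1.559]
 [ 0.947  0.156 -0.279  0.349]
 [-0.023 -0.838 -0.545  0.745]]
```

View pics/a.png

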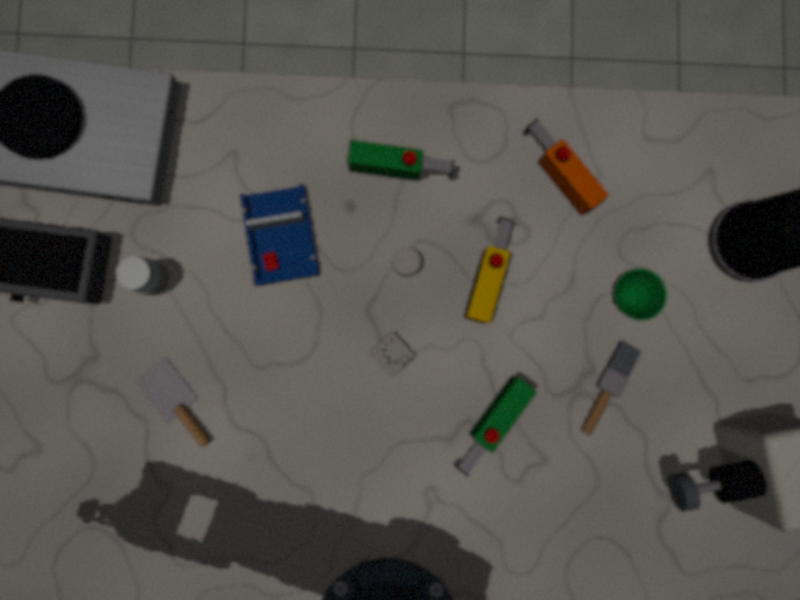

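View pics/b.png

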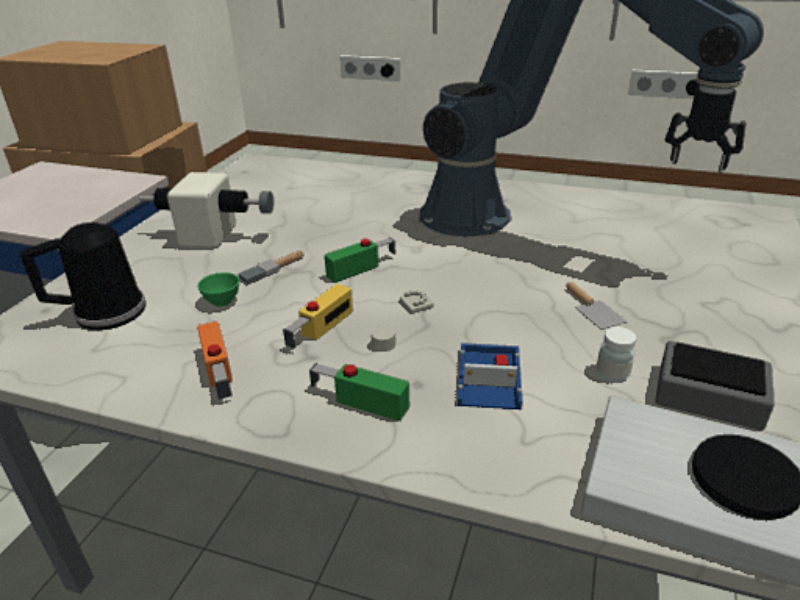

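The top view shows the yellow rule at (488,285) with its button at (496,260) and hook at (507,222). The blue frame is at (280,235) with the wall at (273,218), its open end facing away from the robot. The scene view agrees. Next come rough poses from the top view, then the wrist camera for refinement.

Run:
```python
from h import *
D=np.load('top.npz');p=D['p'];w=D['w'];h=cv2.cvtColor(p,cv2.COLOR_RGB2HSV)
m=(abs(h[...,0].astype(int)-26)<6)&(h[...,1]>150)&(h[...,2]>60)
n,l,s,c=cv2.connectedComponentsWithStats(m.astype(np.uint8)); i=1+s[1:,4].argmax(); print(s[i],c[i])
q=w[(l==i)&(w[...,2]>.05)]; q=q[q[:,2]<.07]; print(len(q),np.median(q[:,2]),cv2.minAreaRect(q[:,:2].astype(np.float32)*1000))
m=(abs(h[...,0].astype(int)-112)<12)&(h[...,1]>150)&(h[...,2]>50)
n,l,s,c=cv2.connectedComponentsWithStats(m.astype(np.uint8)); 
for i in np.argsort(-s[1:,4])[:3]+1: 
  print(s[i],c[i]); q=w[l==i]; q=q[abs(q[:,2])<.03];print(cv2.minAreaRect(q[:,:2].astype(np.float32)*1000))
wall=(w[...,2]>.035)&(w[...,2]<.055)&(abs(w[...,1]-w[150,178,1])<.08)&(abs(w[...,0]-w[150,178,0])<.12)
print(w[150,178]);q=w[wall];print(len(q),cv2.minAreaRect(q[:,:2].astype(np.float32)*1000))
d=r.current_q(); W=shot('wrist'); print(W['mount'].round(3),W['fx'])
```

```text
[298 158  28  48 714] [311.27170868 183.35014006]
656 0.06029754354623912 ((584.6255493164062, -150.0107421875), (39.601959228515625, 123.39549255371094), 75.09178924560547)
[ 159  140   44   42 1159] [182.19154443 160.2907679 ]
((632.754638671875, 197.83761596679688), (96.51786041259766, 106.09725189208984), 11.877666473388672)
[158 119  39  20 488] [177.08606557 129.40163934]
((713.868408203125, 211.6285400390625), (51.28006362915039, 99.96349334716797), 10.887469291687012)
[155 126   3   6  11] [155.72727273 128.36363636]
((716.5244750976562, 266.952392578125), (14.98692512512207, 3.525139808654785), 16.647811889648438)
[0.66318875 0.20789675 0.005651  ]
142 ((685.1135864257812, 208.7008056640625), (11.354564666748047, 90.59991455078125), 12.22408390045166)
[[-0.    -0.965 -0.263  0.066]
 [ 1.    -0.001  0.    -0.   ]
 [-0.    -0.263  0.965 -0.121]
 [ 0.     0.     0.     1.   ]] 344.5505821156639
```

```bash
cat >> h.py <<'E'
from scipy.spatial.transform import Rotation as R
def Q(a): return [np.cos(a/2),np.sin(a/2),0,0]   # tool down, tool x at world yaw a
def wristshot(f=None):
    T=np.eye(4);T[:3,:3]=R.from_quat(r.current_ee_rot()).as_matrix();T[:3,3]=r.current_tool_pos()
    d=shot('wrist',f); d['T']=T@d['mount']; return d,world(d,d['T'])
E
python3 - <<'E'
from h import *
a=np.radians(12); 
r.move_to([0.68,0.205,0.22],Q(a)); r.sleep(.3); print(r.current_t(),r.current_q())
d,w=wristshot('w1.png'); np.savez('w1.npz',p=d['pixels'],w=w,T=d['T'])
b=np.radians(-15); r.move_to([0.60,-0.154,0.24],Q(b)); r.sleep(.3); print(r.current_t(),r.current_q())
d,w=wristshot('w2.png'); np.savez('w2.npz',p=d['pixels'],w=w,T=d['T'])
cv2.imwrite('pics/w12.png',np.vstack([cv2.imread('pics/w1.png')[:300],cv2.imread('pics/w2.png')[:300]]))
E
```

```text
2.7083 [2.27725059e-01 6.77519093e-01 1.21089017e+00 2.26418186e-05
 1.25310768e+00 1.58854601e+00]
4.4333 [-3.25465754e-01  4.89868730e-01  1.47557013e+00  9.81781807e-06
  1.17626212e+00  1.50623968e+00]
```

View pics/w1.png

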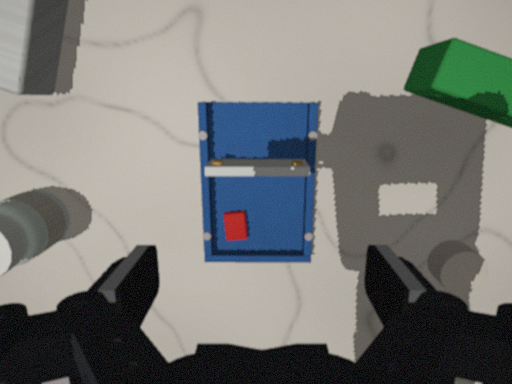

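View pics/w2.png

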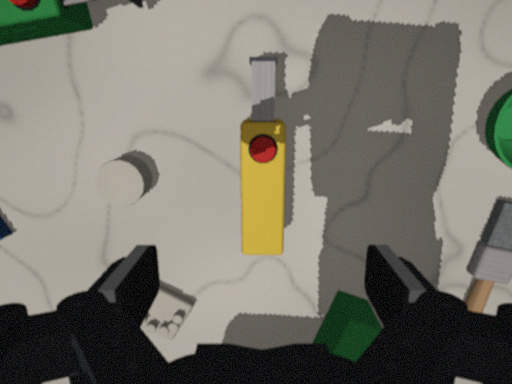

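The wrist views show the frame at cols 200–318, rows 102–262, with the lip at row 258 and the wall at rows 160–176. The rule's case is at cols 241–286, rows 120–254, and its hook end is at row 58. Next I'll convert these to world poses.

Run:
```python
from h import *
def rect(q,n):
    c,s,a=cv2.minAreaRect(q[:,:2].astype(np.float32)*1000); print(n,len(q),np.round(c,1),np.round(s,1),round(a,2),'z',np.median(q[:,2]).round(4))
D=np.load('w2.npz');p=D['p'];w=D['w'];h=cv2.cvtColor(p,cv2.COLOR_RGB2HSV).astype(int)
m=(abs(h[...,0]-26)<6)&(h[...,1]>140)&(h[...,2]>60)&(abs(w[...,2]-.06)<.006);m[:, :220]=0;m[:,310:]=0
rect(w[m],'case top')
b=(abs(w[...,2]-.05)<.008); b[:,:240]=0;b[:,290:]=0;b[118:]=0; b[:45]=0; rect(w[b],'blade')
D=np.load('w1.npz');p=D['p'];w=D['w'];h=cv2.cvtColor(p,cv2.COLOR_RGB2HSV).astype(int)
a=np.radians(12)
roi=np.zeros(m.shape,bool);roi[95:270,190:325]=1
q=roi&(abs(w[...,2]-.045)<.004);rect(w[q],'wall top')
# frame: low tops
q=roi&(abs(w[...,2]-.018)<.004)&(h[...,1]>120)&(abs(h[...,0]-112)<15);rect(w[q],'rim')
# lip line: outer (lower) edge of blue region per column cast on z=.018
bl=roi&(abs(h[...,0]-112)<15)&(h[...,1]>120)&(w[...,2]>.012)&(w[...,2]<.022)
P=np.array([w[np.where(bl[:,c])[0].max(),c] for c in range(212,305)]); 
vx,vy,x0,y0=cv2.fitLine(P[:,:2].astype(np.float32),cv2.DIST_HUBER,0,.01,.01).ravel(); print('lip outer',x0,y0,np.degrees(np.arctan2(-vx,vy) if vy>0 else np.arctan2(vx,-vy)))
f=np.array([np.cos(a),np.sin(a)])
print('lip z',P[:,2].mean(), 'along12', np.percentile(P[:,:2]@f,[5,50,95]))
W=w[roi&(abs(w[...,2]-.045)<.003)][:,:2]@f; print('wall along12',np.percentile(W,[1,5,50,95,99]))
for nm,t in (('lat rim',w[bl]),('wall',w[roi&(abs(w[...,2]-.045)<.003)])): print(nm,np.percentile(t[:,:2]@[-f[1],f[0]],[1,50,99]))
```

```text
case top 4942 [ 586.1 -150.9] [ 38.9 122.6] 74.79 z 0.0607
blade 1438 [ 673.2 -174.1] [23.1 49.7] 75.11 z 0.0508
wall top 1049 [684.  209.9] [ 8.6 91.7] 11.82 z 0.0457
rim 2618 [663.9 205.1] [156.7 108.3] 11.99 z 0.0187
lip outer 0.5858172 0.19935682 12.008208
lip z 0.018753881657228397 along12 [0.61387724 0.61449583 0.61502474]
wall along12 [0.70847303 0.70874223 0.7129899  0.71658208 0.71683186]
lat rim [0.00911576 0.05649323 0.11639506]
wall [0.01816423 0.06209028 0.10778811]
```

```bash
cat >> h.py <<'E'
A=np.radians(12.0); f=np.array([np.cos(A),np.sin(A)]); l=np.array([-f[1],f[0]])
def P(al,z,lat=.063): return [*(al*f+lat*l),z]
def F(): return np.array(r.current_contact_force())
def say(*k): print(*k,'t',round(r.current_t(),1),'tcp',np.round([r.current_tool_pos()[:2]@f,r.current_tool_pos()[:2]@l,r.current_tool_pos()[2]],4),'F',np.round([F()[:2]@f,F()[:2]@l,F()[2]],1))
E
python3 - <<'E'
from h import *
b=np.radians(-15.05)
r.move_to([.5861,-.1509,.12],Q(b)); r.move_linear([.5861,-.1509,.040],vel=.1); say('down')
r.set_gripper(0.0,60); say('grip'); print(r.current_opening(),r.current_finger_force())
r.move_linear([.5861,-.1509,.13],vel=.12); say('lift')
r.move_to(P(.6125,.13),Q(A)); r.sleep(.2); say('over')
d,w=wristshot('w3.png'); np.savez('w3.npz',p=d['pixels'],w=w); s=shot('scene','s3.png'); np.savez('s3.npz',p=s['pixels'],w=world(s))
cv2.imwrite('pics/s3c.png',cv2.resize(s['pixels'][150:290,230:400,::-1],None,fx=3,fy=3,interpolation=2)[:600])
E
```

```text
down t 6.0 tcp [ 0.5423 -0.2697  0.0406] F [ 0.1 -0.5  0.4]
grip t 6.5 tcp [ 0.5425 -0.2691  0.0406] F [1.5 5.6 6.5]
0.4583131621264836 62.87577509880066
lift t 7.4 tcp [ 0.5415 -0.2692  0.1292] F [-0.6 -0.2 -4.2]
over t 8.8 tcp [0.6126 0.0619 0.13  ] F [-0.2 -0.6 -5.4]
```

View pics/w3.png

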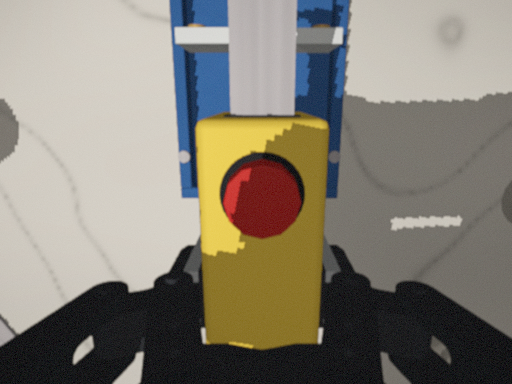

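View pics/s3c.png

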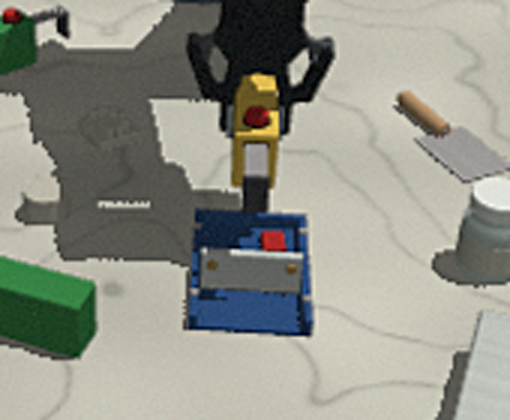

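The grasp is square. In the wrist view the case is at cols 198–328 with its front edge at row 117, and the blade at col 263 is centred over the wall (cols 176–343). I'll check the case's offset and pitch in the grip from depth.

Run:
```python
from h import *
D=np.load('w3.npz');p=D['p'];w=D['w'];h=cv2.cvtColor(p,cv2.COLOR_RGB2HSV).astype(int)
m=(abs(h[...,0]-26)<6)&(h[...,1]>140)&(h[...,2]>40);m[:,:190]=0;m[:,340:]=0
al=w[...,:2]@f; la=w[...,:2]@l; z=w[...,2]
t=m&(abs(z-.151)<.012)
c=np.linalg.lstsq(np.c_[al[t]-.6125,la[t]-.063,np.ones(t.sum())],z[t],rcond=None)[0];print('top plane',c)
C,s,a=cv2.minAreaRect(np.c_[al[t],la[t]].astype(np.float32)*1000);print('front',np.percentile(al[t],99.5),'rect',C,s,a)
b=np.zeros_like(m);b[5:105,240:285]=1;b&=abs(z-.14)<.012
print('blade',np.polyfit(al[b],z[b],1)[0],z[b].mean(),np.percentile(la[b],[1,99]),np.polyfit(al[b],la[b],1)[0])
w0=np.zeros_like(m);w0[25:55,178:228]=1;w0[25:55,298:342]=1;w0&=abs(z-.045)<.004;print('wall',np.percentile(al[w0],[2,98]),z[w0].mean())
lp=np.zeros_like(m);lp[180:200,180:196]=1;lp|=np.roll(lp,147,1);lp&=abs(z-.018)<.005;print('lip',al[lp].min() if lp.any() else 0)
```

```text
top plane [-0.00780243  0.00066448  0.15006829]
front 0.6736955297537294 rect (634.3182983398438, 61.064517974853516) (41.49146270751953, 79.65001678466797) 89.35602569580078
blade 0.0005607776008434287 0.14003954841213284 [0.05444169 0.06775985] -0.0015241074918774888
wall [0.70856835 0.71651425] 0.045566642480133764
lip 0.6111459120003069
```

Run:
```python
from h import *
r.move_linear(P(.6125,.064),vel=.08); r.sleep(.2); say('down'); F0=F()
for al in (.606,.601,.596,.588,.580,.574):
    r.move_linear(P(al,.064),vel=.03); r.sleep(.15); say(al); print((F()-F0)[:2]@f)
s=shot('scene'); cv2.imwrite('pics/s4c.png',cv2.resize(s['pixels'][150:290,230:400,::-1],None,fx=3,fy=3,interpolation=2))
```

```text
down t 10.1 tcp [0.6127 0.063  0.0645] F [-0.1  0.1 -3.9]
0.606 t 10.6 tcp [0.6059 0.063  0.064 ] F [ 0.4 -0.3 -4.5]
0.5419620412766335
0.601 t 11.1 tcp [0.6012 0.063  0.0641] F [ 3.8 -0.3 -6.1]
3.968452355902992
0.596 t 11.6 tcp [0.5961 0.063  0.0641] F [ 3.   0.4 -4.4]
3.174980457261325
0.588 t 12.1 tcp [0.5881 0.063  0.064 ] F [ 3.3  0.8 -4.6]
3.474765266500991
0.58 t 12.7 tcp [0.5801 0.063  0.064 ] F [ 3.  -0.6 -4.8]
3.1471574267633664
0.574 t 13.2 tcp [0.5741 0.063  0.064 ] F [ 4.3  0.5 -5. ]
4.460705002860922
```

View pics/s4c.png

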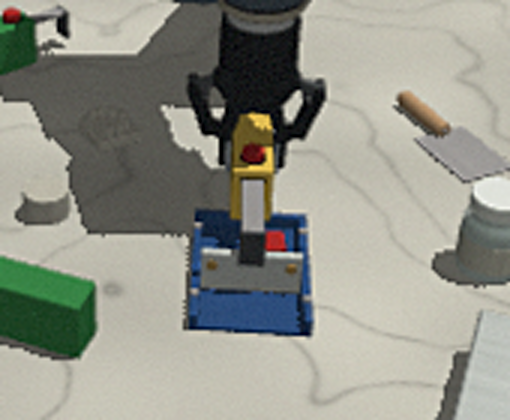

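The picture shows the dark hook plate at (252,245) over the wall's outer face, with a steady pull of 3–4 N. Next I'll draw it past the lip, lower it and feel forward for the lip.

Run:
```python
from h import *
r.move_linear(P(.546,.064),vel=.03); r.sleep(.1); say('back')
r.move_linear(P(.546,.0415),vel=.03); r.sleep(.2); say('low')
F0=np.mean([F() for _ in range(10)],0); al=.546
while al<.558:
    al+=.0005; r.move_linear(P(al,.0415),vel=.01); r.sleep(.05)
    g=np.mean([(F()-F0)[:2]@f for _ in range(5)])
    if al>.5485: print(round(al,4),round(g,1),end=' | ')
    if g<-5: break
say('contact')
```

```text
back t 14.4 tcp [0.5462 0.063  0.064 ] F [ 3.9  0.4 -5.1]
low t 15.5 tcp [0.5458 0.063  0.0415] F [ 5.5 -0.4 -4.4]
0.549 -0.6 | 0.5495 -1.4 | 0.55 -1.1 | 0.5505 -4.3 | 0.551 -10.4 | contact t 18.5 tcp [0.5502 0.063  0.0414] F [-4.9 -0.8  2.2]
```

Run:
```python
from h import *
r.move_linear(P(.5506,.0415),vel=.01); r.sleep(.1); say('eased')
z=.0415
while z>.037:
    z-=.0004; r.move_linear(P(.5506,z),vel=.01); r.sleep(.05)
    v=np.mean([F()[2] for _ in range(5)]); print(round(z,4),round(v,1),end=' | ')
    if v>5: break
say('counter')
r.move_linear(P(.5508,z),vel=.01); r.sleep(.1); say('nudge')
d,w=wristshot('w5.png'); np.savez('w5.npz',p=d['pixels'],w=w)
```

```text
eased t 18.9 tcp [0.5502 0.063  0.0414] F [-5.2 -0.6  2. ]
0.0411 5.5 | counter t 19.2 tcp [0.5502 0.063  0.0412] F [-6.9 -0.3  5.5]
nudge t 19.5 tcp [0.5501 0.063  0.0411] F [-7.6  0.2  5.5]
```

View pics/w5.png

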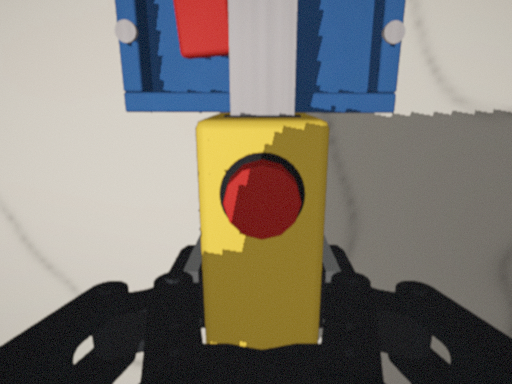

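The case front (row 117) is up to the lip (row 110) and square to it. I'll check its height and pitch against the counter.

Run:
```python
from h import *
D=np.load('w5.npz');p=D['p'];w=D['w'];h=cv2.cvtColor(p,cv2.COLOR_RGB2HSV).astype(int)
al=w[...,:2]@f; la=w[...,:2]@l; z=w[...,2]
m=(abs(h[...,0]-26)<6)&(h[...,1]>140)&(h[...,2]>40);m[:,:190]=0;m[:,340:]=0
t=m&(abs(z-.061)<.006)
c=np.linalg.lstsq(np.c_[al[t]-.5505,la[t]-.063,np.ones(t.sum())],z[t],rcond=None)[0];print('top plane',c,'front',np.percentile(al[t],99.5))
g=np.zeros_like(m);g[130:230,20:140]=1;print('counter',z[g].mean())
b=(abs(h[...,0]-112)<15)&(h[...,1]>120)&(abs(z-.018)<.004);b[:88]=0;print('lip',np.percentile(al[b],[1,99]),z[b].mean())
```

```text
top plane [-0.00366754  0.00040924  0.06123161] front 0.6111108285434466
counter 0.0013356201502625223
lip [0.61188145 0.62080038] 0.01866862105054471
```

Run:
```python
from h import *
r.set_gripper(0.8); r.sleep(.4); say('released'); print(r.current_finger_force())
r.move_linear(P(.5505,.15),vel=.12); r.sleep(.2)
d,w=wristshot('w6.png'); np.savez('w6.npz',p=d['pixels'],w=w)
h=cv2.cvtColor(d['pixels'],cv2.COLOR_RGB2HSV).astype(int)
al=w[...,:2]@f; la=w[...,:2]@l; z=w[...,2]
m=(abs(h[...,0]-26)<6)&(h[...,1]>140)&(h[...,2]>40)&(abs(z-.061)<.006);m[:,:180]=0;m[:,340:]=0
C,s,a=cv2.minAreaRect(np.c_[al[m],la[m]].astype(np.float32)*1000);print('rect',C,s,a,'z',z[m].mean(),'front',np.percentile(al[m],99.5))
b=(abs(h[...,0]-112)<15)&(h[...,1]>120)&(abs(z-.018)<.004)&(al<.63);print('lip',np.percentile(al[b],[1,99]))
k=((h[...,0]<6)|(h[...,0]>174))&(h[...,1]>150)&(abs(z-.07)<.006);k[:,:200]=0;k[:,330:]=0
print('button',k.sum(),al[k].mean(),la[k].mean(),z[k].mean())
wl=(abs(z-.0455)<.003)&(abs(la-.063)<.045)&(abs(la-.063)>.015)&(al>.69)&(al<.73);print('wall',wl.sum(),np.percentile(al[wl],[2,98]) if wl.any() else 0); say()
```

```text
released t 20.4 tcp [0.5508 0.063  0.0411] F [-0.  -1.1  0.4]
0.0
rect (549.4693603515625, 62.43359375) (39.22238540649414, 122.77361297607422) 89.69300079345703 z 0.060857505028423124 front 0.6107359368243233
lip [0.61227745 0.62981714]
button 1056 0.58916843792535 0.06270139248475776 0.07096288423369619
wall 0 0
t 21.7 tcp [0.5503 0.063  0.1495] F [0.4 0.2 0.7]
```

View pics/w6.png

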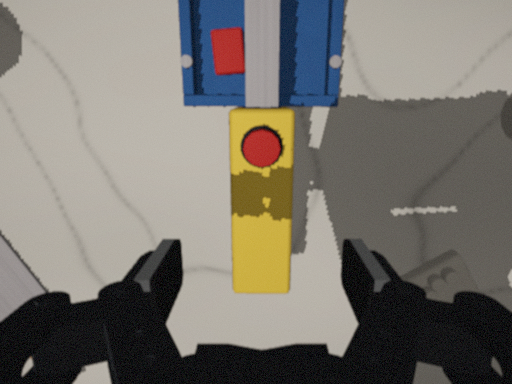

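The case stands square against the lip (front row 108, lip row 104) with the button at (262,147), and the gripper is clear. I'll shut the fingers and press.

Run:
```python
from h import *
r.set_gripper(0.0,20); r.move_linear(P(.5893,.15,.0627),vel=.1); r.move_linear(P(.5893,.097,.0627),vel=.08); r.sleep(.3); say('above')
F0=np.mean([F() for _ in range(10)],0); z=.097
while z>.083:
    z-=.0004; r.move_linear(P(.5893,z,.0627),vel=.01); r.sleep(.05)
    v=np.mean([(F()-F0)[2] for _ in range(5)]); 
    if v>1.5: print(round(z,4),round(r.current_tool_pos()[2],4),round(v,1),end=' | ')
    if v>17: break
say('pressed')
r.move_linear(P(.5893,.16,.0627),vel=.1); r.sleep(.2); say()
d,w=wristshot('w7.png')
h=cv2.cvtColor(d['pixels'],cv2.COLOR_RGB2HSV).astype(int); al=w[...,:2]@f; la=w[...,:2]@l; z=w[...,2]
k=((h[...,0]<6)|(h[...,0]>174))&(h[...,1]>150)&(abs(z-.067)<.008);k[:,:200]=0;k[:,330:]=0;print('button',k.sum(),al[k].mean(),z[k].mean())
m=(abs(h[...,0]-26)<6)&(h[...,1]>140)&(abs(z-.061)<.004);m[:,:180]=0;m[:,340:]=0
print('case z',z[m].mean(),'front',np.percentile(al[m],99.5),np.percentile(la[m],[1,99]))
b=(abs(h[...,0]-112)<15)&(h[...,1]>120)&(abs(z-.018)<.004)&(al<.63);print('lip',np.percentile(al[b],[1,99]))
```

```text
above t 24.0 tcp [0.5894 0.0627 0.0973] F [0.  0.4 0.1]
0.0922 0.0924 2.4 | 0.0918 0.0922 6.4 | 0.0914 0.092 7.5 | 0.091 0.0916 8.0 | 0.0906 0.0912 9.0 | 0.0902 0.0908 9.9 | 0.0898 0.0904 9.8 | 0.0894 0.0901 9.2 | 0.089 0.0897 9.4 | 0.0886 0.0892 8.7 | 0.0882 0.0889 9.7 | 0.0878 0.0884 8.5 | 0.0874 0.0881 8.1 | 0.087 0.0878 10.5 | 0.0866 0.0876 11.8 | 0.0862 0.0874 15.3 | 0.0858 0.0872 17.7 | pressed t 32.4 tcp [0.5896 0.0626 0.0872] F [-6.7 -2.5 17.8]
t 33.5 tcp [0.5891 0.0627 0.1594] F [ 0.1  0.  -0.2]
button 878 0.5897786057804568 0.06564261436649056
case z 0.06065073881257215 front 0.611026677868406 [0.04346314 0.08134268]
lip [0.61283108 0.62967233]
```

View pics/w7.png

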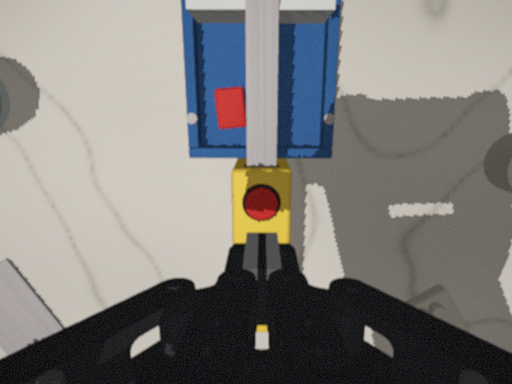

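The button (262,203) has sunk about 5 mm and hit its stop, and the case is still against the lip at row 158. Nothing is touching the robot.

```bash
python3 -c "
from h import *
print(r.hand_in(), r.current_t())"
```

```text
the job is handed in; nothing more can be done
the job is handed in; nothing more can be done
```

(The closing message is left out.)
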